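# Open the analyser's sample lid for the porcelain sherd

### The job

The porcelain sherd is to be measured next, so open the sample lid of the white bench-top analyser: press down its orange release tab with a fingertip so that the lid springs up by itself, let go of the tab, then gently push the lid up and back past upright until it rests fully open on its stop. Do not force or slam the lid, and leave the sherd, flint flake, ruler and bead on the light box where they lie.

Things in the scene. Friction and masses are not known exactly. Their poses are not given: they have to be found in the camera images.
- analyser: white bench-top fluorescence analyser, 270 (x) x 200 (y) x 136 mm high over its closed grey lid; fixed to the bench. Origin at the bench, under the middle of the housing; its x axis points level from its front (the side with tab and display, which faces the robot) to its back, y to the left seen from the front, z up. Flat deck under the lid 100 mm above the bench; in front of the lid a ledge 65 mm deep whose top is 65 mm above the bench, its front edge at x = -135
- tab_pad (a point): point to press, in the middle of the top face of the orange release tab: a paddle 52 mm (x) by 40 mm (y) and 6 mm thick that sticks out forward over the ledge, top 93 mm above the bench; from this point the tab reaches 18 mm forward, and 30 mm back to the closed lid's front lip. Built at (-114, 0, 93) mm in the analyser's frame
- release_tab (a joint): turn of the release tab, rad: 0 at rest, 0.24 at its stop; it tilts about a level axis 66 mm behind tab_pad and 86 mm above the bench, so tab_pad goes down 10 mm at 0.15, where the latch lets go, and 15 mm at the stop. A spring returns it; pressing at tab_pad takes about 2 N to start and 6 N at the stop
- lid (a joint): angle of the lid, rad: 0 shut and latched, 1.85 fully open against its stop. When the latch lets go a spring plunger lifts the lid to about 0.36 (its front lip rises about 57 mm) within half a second and it rests there; from there it must be pushed (about 2 N at the lip). It drops back to 0.36 if let go before about 1.2 and falls on to the stop by itself beyond about 1.5; in between it may stay where it is left
- lid_lip (a point): middle of the lower front edge of the lid's black finger lip; turns with the lid. The lip is 120 mm wide (along the analyser's y), 8 mm thick, and stands 14 mm out from the lid's front wall. The lid is a grey hollow cover 150 x 150 x 33 mm, 0.35 kg or somewhat more or less, open underneath. Shut, the point is at (-84, 0, 103) mm in the analyser's frame
- lid_hinge (a point): middle of the lid's hinge line, which runs along the analyser's y; at (80, 0, 103) mm in the analyser's frame, 164 mm behind lid_lip. Opening carries the lip up and then back over this line
- light_box: light box with wooden sides and a lit white top, chrome rocker switch on its front, 300 (x) x 210 (y) x 58 mm high, fixed to the bench beside the analyser, on either side of it; origin under its middle
- sherd: loose translucent pale porcelain sherd, curved, about 56 x 55 x 12 mm, lying on the light box; origin in the middle of its underside; not to be moved
- flint: loose brown flint flake, 46 mm across, 12 mm high, lying on the light box; origin in the middle of its underside; not to be moved
- ruler: loose steel ruler, 19 x 160 x 2 mm, lying on the light box; origin in the middle of its underside; not to be moved
- bead: loose turquoise faience bead lump, 21 mm across, 14 mm high, lying on the light box; origin in the middle of its underside; not to be moved

How it is judged (in metres and radians):
On the way, in this order (a step that is already met when the one before it is completed fails the run):
1. the release tab is pressed down by the fingers (value of joint release_tab above 0.1 rad and contact force between the fingers and release_tab above 0.5 N).
2. the lid has sprung up by itself, untouched, and the tab has been let go (value of joint lid above 0.27 rad and value of joint release_tab below 0.05 rad and contact force between each of the fingers, the arm and lid below 0.3 N), for 0.1 s.
At the end, for the whole second after the job is handed in: The lid rests fully open on its stop (angle above 1.75 rad of 1.85, still), the release tab has sprung back (below 0.05 rad), and sherd, flint, ruler and bead each lie within 15 mm of where they started (value of joint lid above 1.75 rad and velocity of joint lid between -0.1 and 0.1 rad/s and value of joint release_tab below 0.05 rad and distance of each of sherd, flint, ruler, bead from where it was at the start of the episode below 0.015 m); the robot touches nothing.
It fails at once if sherd, flint, ruler or bead is moved, lifted or carried more than 15 mm (distance of any of sherd, flint, ruler, bead from where it was at the start of the episode above 0.015 m).
It fails at once if the lid is forced: pushed with more than 25 N (contact force between any of the fingers, the arm and lid above 25 N).
It fails at once if the lid is slammed: it swings back faster than 3.5 rad/s beyond 1.0 rad (value of joint lid above 1 rad and velocity of joint lid above 3.5 rad/s).
It also fails if it takes over 48 s, if anything falls off the work surface, if the arm or the gripper's body presses on something with over 40 N, if the wrist force passes 120 N, or if a joint passes its speed limit or range.

### The arm

A 6-joint arm with a two-finger parallel gripper is mounted at the origin on the work surface. World frame = base frame: x ahead of the robot, y to its left, z up, the work surface at z = 0. Lengths are in mm, angles in rad, forces in N, time in s.
With the tool pointing down it reaches from about 350 to 775 mm from the base axis. Payload 7.3 kg.
Tool frame: the origin (TCP) lies between the finger pads; the fingertips stand bot.tips_ahead ahead of it and the grasp point (between the pads) lies 6 mm ahead of it (bot.tips_ahead is the distance from the TCP to the fingertips, in mm); z points along the fingers, y is the line along which they close (so a half turn about z gives the same grasp; the last joint's range is limited). The gripper opens to 92 mm and grips with 3 to 60 N. Pads are 19 mm wide; open, the fingers measure 130 mm over their backs; the gripper's body (75 mm by 190 mm) begins 47 mm behind the grasp point.
Start: joints at [1.001, 0.342, 1.524, -0, 1.275, -0.146], TCP at [215.881, 478.579, 251.741] pointing down, gripper open.
Joint ranges: [-2.53, 2.53], [-0.77, 2.02], [0.04, 2.7], [-1, 4.14], [0.28, 2.66], [-3.11, 3.11]. Speed limits (rad/s): [2.57, 2.57, 3.14, 3.14, 3.14, 3.14].

### API

Orientations are given as [roll, pitch, yaw] about the fixed x, y, z axes, in that order (R = Rz(yaw) Ry(pitch) Rx(roll)).
In Python, from plant import bot gives the robot as it stands. The module is installed in compiled form; this text tells all that it offers.
- The arm moves only by the tool step_arm, never from a script. Its argument "targets" is one flat list of numbers, 7 for each row, row after row: the opening, from 0 (shut) to 1 (fully open), then the shift along the tool's x, y, z each as a share of 100 mm, from -1 to 1, then the turn, a rotation vector about the tool's x, y, z each as a share of pi/4 rad, from -1 to 1. A call has 1 to 20 rows; each row is the pose to reach, as a shift and turn from the pose commanded when the call began, along the tool's axes at that moment; what a row does not reach only later rows make up. A row lasts 1/8 s, in which the tool goes at most 62.5 mm and 10.7 degrees, less where a joint would pass 70% of its speed; a pose out of reach is approached as far as the arm can. A call with a number of a shift or a turn outside -1 to 1 is refused whole. A call with a gripper value outside its range is refused whole. The fingers move at their own pace and stop on an object; the grip force is fixed at half the most. Time passes only in rows, so rows that repeat a pose let the fingers close. It gives the time, the measured TCP pose, the force, the opening and the grip force at its end, in the units of the state.
- bot.get_obs(): the state, without advancing time (a new reading comes with each control period).
- bot.capture(name): name is "scene" or "side" or "wrist"; returns (picture, depth): 384x512x3 uint8, blue, green, red; 384x512 float32, mm along the optical axis (not along the pixel's ray), 0 where there is no reading.
- bot.camera_info(name): a dict with "fx", "fy", "cx", "cy" (pixels), "camera_from_world" (4x4, takes a point from world to camera coordinates); the wrist camera has in their place "hand_eye" (4x4, takes a point from camera to tool coordinates, whose origin is the TCP and whose axes are the flange's). Camera axes: x right, y down, z forward; pixel columns grow to the right and rows downward; lengths in mm; the calibration is good to about 2 mm. A picture is of the moment at which its call begins: read the wrist's pose just before it. camera_info takes no time and is no camera call.
- bot.close_job(): hands the job in; it is judged then, once.
The state is a dict: "time": time; "joint_positions": joint angles; "dq": joint speeds; "tau": joint torques, N m; "tool_pos": TCP position; "tcp_rot": TCP orientation; "contact_force": force on the tool from outside, world axes, zero at the start; "moment": the same for the moment, N m; "grip_width": finger opening in mm; "finger_force": force on a finger pad.
Only numpy, scipy, OpenCV 4.12 (cv2) and the standard library are available. Lean on these libraries where they do the work, as an engineer would, in place of code of your own. Each camera call takes 0.05 s, during which the arm holds its last target. There are 200 camera calls.

## Working session

There is one attempt and no reset: what is moved stays moved. The work goes in short steps, Python scripts to look and compute and a tool call to move; the robot and the scene stay as the last step left them, time stands still between calls to the robot, and variables do not carry over. Pictures are saved under pics/ and viewed, at most 10 in all, crops included, and the job is handed in when it is done.

Besides the shell and the picture viewer there is one more tool, called after "Emit:" in YAML: its name, and indented under it one key for each argument. step_arm: Moves the arm, as the interface text tells. Shift numbers are shares of 100 mm and turn numbers shares of pi/4 rad, none past 1 either way. Its arguments: {"type":"object","properties":{"targets":{"type":"array"}},"required":["targets"]}

```bash
mkdir -p pics; python3 - <<'E'
from plant import bot
import cv2,numpy as np
o=bot.get_obs();print(o['time'],o['tool_pos'],o['tcp_rot'],o['grip_width'],bot.tips_ahead)
ims=[]
for n in("scene","side"):
    p,d=bot.capture(n);np.savez(n+'.npz',p=p,d=d,**{k:v for k,v in bot.camera_info(n).items()});cv2.imwrite(f'pics/{n}0.png',p)
E
```

```text
0.0 [215.69454782 478.25623152 251.04907752] [-3.14008206e+00 -1.95169559e-04  2.71779084e+00] 91.8110117511444 25.0
```

View pics/scene0.png

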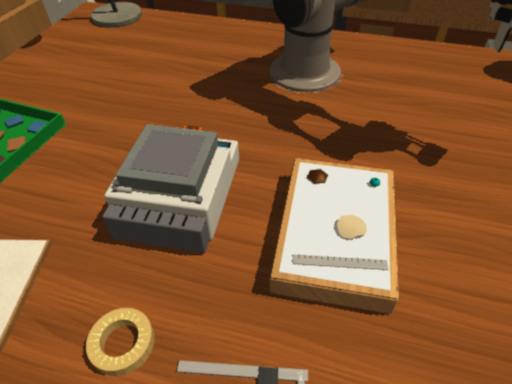

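View pics/side0.png

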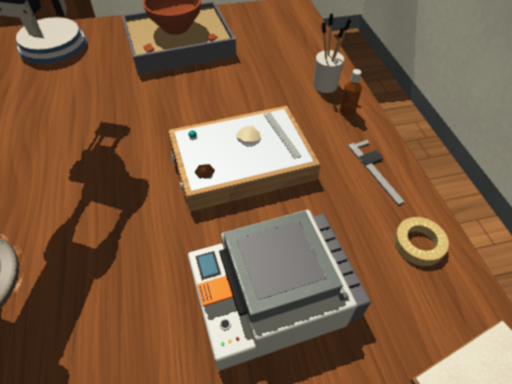

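Scene: the analyser is at left (about 175,185) and the light box at right (340,230). Side: the orange tab is at about (215,291), the lid centre at about (280,258).

```bash
cat >h.py <<'E'
import numpy as np,cv2
def cloud(n):
    f=np.load(n+'.npz');d=f['d'];v,u=np.indices(d.shape)
    c=np.stack([(u-f['cx'])/f['fx']*d,(v-f['cy'])/f['fy']*d,d],-1)
    T=np.linalg.inv(f['camera_from_world']);w=c@T[:3,:3].T+T[:3,3];w[d<=0]=np.nan
    return f['p'],w
E
python3 - <<'E'
from h import *
for n,(c,r) in {'side':(280,258),'scene':(170,155)}.items():
    p,w=cloud(n);z=w[...,2]
    ctr=w[r,c];print(n,'lid ctr',ctr)
    near=np.hypot(w[...,0]-ctr[0],w[...,1]-ctr[1])<130
    def rect(m,s):
        k,l,st,_=cv2.connectedComponentsWithStats(m.astype(np.uint8));i=1+st[1:,4].argmax();m=l==i
        P=w[m];print(s,m.sum(),'z',np.median(P[:,2]),'mean',P.mean(0)[:2],cv2.minAreaRect(P[:,:2].astype(np.float32)))
    rect(near&(z>126)&(z<146),'lidtop')
    if n=='side':
        b,g,rr=[p[...,i].astype(int) for i in range(3)]
        m=(rr>200)&(g>70)&(g<160)&(b<90)
        rect(m&near|(m&(np.hypot(w[...,0]-ctr[0],w[...,1]-ctr[1])<170)),'tab')
    for q in ([(215,291),(205,265),(240,345),(250,155),(204,171),(193,134)] if n=='side' else [(350,227),(317,176),(375,182)]):print(q,w[q[1],q[0]].round(0))
E
```

```text
side lid ctr [ 576.89195341 -158.06069538  138.57387727]
lidtop 8049 z 137.99641335592992 mean [ 575.19331469 -163.91255372] ((577.4759521484375, -155.83920288085938), (150.15020751953125, 151.32980346679688), 5.024176597595215)
tab 553 z 94.01968877169077 mean [ 467.89824688 -167.78910721] ((466.43096923828125, -167.1290740966797), (47.781105041503906, 36.418766021728516), 6.34574031829834)
(215, 291) [ 467. -169.   94.]
(205, 265) [ 458. -104.   68.]
(240, 345) [ 490. -253.   65.]
(250, 155) [598. 149.  57.]
(204, 171) [491. 114.  69.]
(193, 134) [483. 228.  71.]
scene lid ctr [ 586.52711658 -147.64143957  138.38385066]
lidtop 4505 z 136.64079992250163 mean [ 588.04341647 -152.14064347] ((579.1004028320312, -156.37725830078125), (150.97413635253906, 151.49172973632812), 4.72463846206665)
(350, 227) [614. 203.  71.]
(317, 176) [499. 123.  68.]
(375, 182) [490. 236.  72.]
```

Emit:
step_arm:
  targets: [0,-0.5,-0.5,0,0,0,0,0,-1,-1,0,0,0,0,0,-1,-1,0,0,0,0,0,-1,-1,0,0,0,0]

```text
time: 0.6
tool_pos: [266.3, 346.1, 251.9]
tcp_rot: [3.141, -0.0, 2.716]
contact_force: [0.1, 0.4, 0.5]
grip_width: 56.5
finger_force: 0.0
```

Emit:
step_arm:
  targets: [0,-0.5,-0.5,0,0,0,0,0,-1,-1,0,0,0,0,0,-1,-1,0,0,0,0,0,-1,-1,0,0,0,0]

```text
time: 1.1
tool_pos: [316.5, 214.5, 251.8]
tcp_rot: [3.141, -0.0, 2.716]
contact_force: [-0.6, 0.0, 0.5]
grip_width: 16.2
finger_force: 0.0
```

Emit:
step_arm:
  targets: [0,-0.5,-0.5,0,0,0,0,0,-1,-1,0,0,0,0,0,-1,-1,0,0,0,0,0,-1,-1,0,0,0,0]

```text
time: 1.6
tool_pos: [366.6, 82.4, 251.6]
tcp_rot: [3.141, -0.0, 2.717]
contact_force: [-0.5, -0.1, -0.2]
grip_width: 0.2
finger_force: 0.0
```

Emit:
step_arm:
  targets: [0,-0.5,-0.5,0,0,0,0,0,-1,-1,0,0,0,0,0,-1,-1,0,0,0,0,0,-1,-1,0,0,0,0]

```text
time: 2.1
tool_pos: [416.2, -49.3, 251.4]
tcp_rot: [3.141, -0.001, 2.718]
contact_force: [-1.9, 0.8, 0.1]
grip_width: 0.3
finger_force: 0.0
```

```bash
cat >>h.py <<'E'
from scipy.spatial.transform import Rotation as Ro
Y=0.087;O=np.array([573,-156.5,0]);A=Ro.from_euler('z',Y).as_matrix()
def goal(x,z,t,y=0):
    R=A@np.array([[-np.cos(t),0,np.sin(t)],[0,1,0],[-np.sin(t),0,-np.cos(t)]])
    return O+A@[x,y,z]-25*R[:,2],R
def cmd(*gs):
    from plant import bot
    o=bot.get_obs();R=Ro.from_euler('xyz',o['tcp_rot']).as_matrix();p=np.array(o['tool_pos'])
    tip=A.T@(p+25*R[:,2]-O);print('t',o['time'],'tip',tip.round(1),'F',np.round(o['contact_force'],1),'q',np.round(o['joint_positions'],2))
    for g in gs:
        q,S=goal(*g);print(g,(R.T@(q-p)/100).round(3),(Ro.from_matrix(R.T@S).as_rotvec()/(np.pi/4)).round(3))
E
python3 -c "
from h import *
cmd((-107,150,.45),(-107,120,.45))"
```

```text
t 2.1 tip [-146.9  120.4  226.4] F [-1.9  0.8  0.1] q [-0.3   0.15  1.79  0.    1.21 -1.45]
(-107, 150, 0.45) [-0.842 -0.909  0.787] [-0.145 -0.562 -0.639]
(-107, 120, 0.45) [-0.842 -0.909  1.087] [-0.145 -0.562 -0.639]
```

Emit:
step_arm:
  targets: [0,-0.28,-0.3,0.1,-0.04,-0.18,-0.2,0,-0.56,-0.6,0.3,-0.09,-0.36,-0.4,0,-0.84,-0.91,0.5,-0.145,-0.562,-0.639,0,-0.84,-0.91,0.79,-0.145,-0.562,-0.639,0,-0.84,-0.91,0.79,-0.145,-0.562,-0.639,0,-0.84,-0.91,0.79,-0.145,-0.562,-0.639]

```text
time: 2.85
tool_pos: [454.3, -165.5, 171.6]
tcp_rot: [3.138, 0.448, -3.057]
contact_force: [-0.6, -0.2, 0.2]
grip_width: 0.1
finger_force: 0.0
```

```bash
python3 -c "
from h import *
from plant import bot
cmd((-107,110,.45),(-107,95,.45),(-107,82,.45))
o=bot.get_obs();p,d=bot.capture('wrist');c=bot.camera_info('wrist');cv2.imwrite('pics/w1.png',p)
p2,_=bot.capture('side');cv2.imwrite('pics/s1.png',cv2.resize(p2[180:370,130:380],None,fx=3,fy=3))
R=Ro.from_euler('xyz',o['tcp_rot']).as_matrix();H=np.array(c['hand_eye'])
v,u=np.indices(d.shape);P=np.stack([(u-c['cx'])/c['fx']*d,(v-c['cy'])/c['fy']*d,d],-1)@H[:3,:3].T+H[:3,3]
W=(P@R.T+o['tool_pos']-O)@A
b,g,r=[p[...,i].astype(int) for i in range(3)]
m=(r>180)&(g>60)&(g<160)&(b<90)&(d>0)&(np.abs(W[...,2]-93)<12);Q=W[m];print(len(Q))
if len(Q):print(Q.mean(0),np.percentile(Q,[2,98],axis=0),cv2.minAreaRect(Q[:,:2].astype(np.float32)))
"
```

```text
t 2.85 tip [-108.2    1.4  149.1] F [-0.6 -0.2  0.2] q [-0.7   0.21  2.07  0.57  0.62 -2.79]
(-107, 110, 0.45) [ 0.159 -0.015  0.357] [ 0.004 -0.002 -0.003]
(-107, 95, 0.45) [ 0.224 -0.015  0.492] [ 0.004 -0.002 -0.003]
(-107, 82, 0.45) [ 0.28  -0.016  0.61 ] [ 0.004 -0.002 -0.003]
473
[-103.62356456   -0.40531064   91.98268145] [[-132.03988572  -19.67181867   90.49026153]
 [ -81.28547521   18.40885623   93.10652184]] ((-102.36359405517578, -0.35314178466796875), (39.609622955322266, 60.25397491455078), 89.51116943359375)
```

View pics/w1.png

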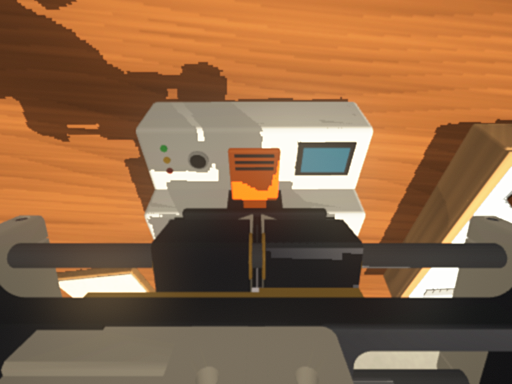

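View pics/s1.png

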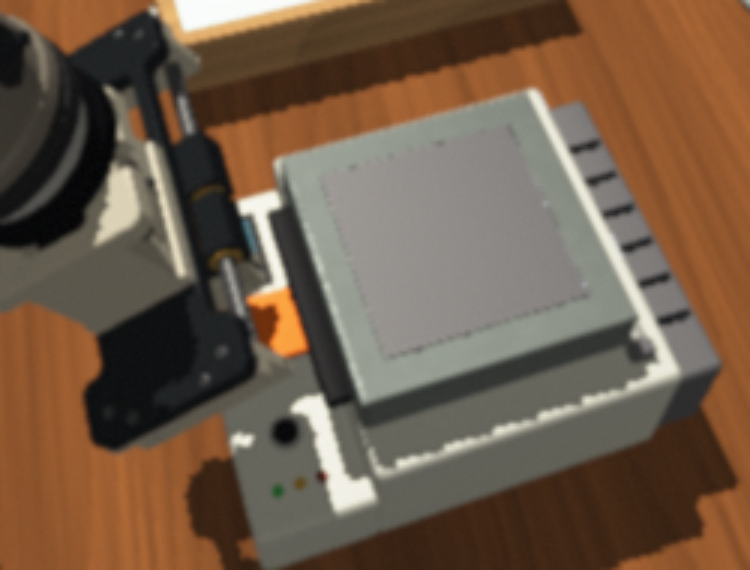

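The wrist view shows the tab at about (255,175) on the analyser's front, with the tips in line with it. The side view shows the tips over the tab, clear of the lid lip.

Emit:
step_arm:
  targets: [0,0.11,-0.015,0.25,0,0,0,0,0.2,-0.015,0.44,0,0,0,0,0.24,-0.015,0.53,0,0,0,0,0.275,-0.015,0.6,0,0,0,0,0.275,-0.015,0.6,0,0,0]

```text
time: 3.58
tool_pos: [457.7, -168.3, 107.6]
tcp_rot: [-3.141, 0.452, -3.054]
contact_force: [-1.7, 2.2, 5.4]
grip_width: 0.4
finger_force: 2.6
```

```bash
python3 -c "
from h import *
from plant import bot
cmd((-109,82,.45),(-150,150,.45))
p2,_=bot.capture('side');cv2.imwrite('pics/s2.png',cv2.resize(p2[180:370,130:380],None,fx=2,fy=2))"
```

```text
t 3.575 tip [-105.    -1.7   85.1] F [-1.7  2.2  5.4] q [-0.7   0.35  2.13  0.79  0.45 -3.04]
(-109, 82, 0.45) [0.049 0.017 0.01 ] [0.    0.003 0.001]
(-150, 150, 0.45) [ 0.121  0.017 -0.78 ] [0.    0.003 0.001]
```

View pics/s2.png

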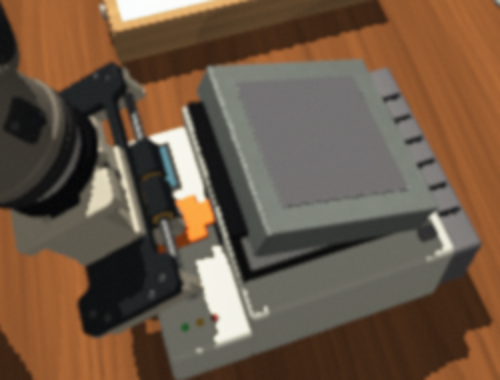

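The lid has sprung up; its lip runs from about (190,105) to (260,250), clear of the gripper. Now I retract.

Emit:
step_arm:
  targets: [0,0.05,0,-0.3,0,0,0,0,0.12,0,-0.78,0,0,0,0,0.12,0,-0.78,0,0,0,0,0.12,0,-0.78,0,0,0]

```text
time: 4.12
tool_pos: [412.5, -173.2, 172.1]
tcp_rot: [-3.139, 0.452, -3.054]
contact_force: [0.1, 1.2, -0.6]
grip_width: 0.5
finger_force: 0.0
```

```bash
cat >>h.py <<'E'
def goal(x,z,t,y=0,yaw=0):   # yaw: heading of the fingers relative to the analyser's x
    R=A@Ro.from_euler('z',yaw).as_matrix()@np.array([[-np.cos(t),0,np.sin(t)],[0,1,0],[-np.sin(t),0,-np.cos(t)]])
    return O+A@[x,y,z]-25*R[:,2],R
E
python3 -c "
from h import *
cmd((-150,150,.45),(-130,135,.65,0,-.42),(-55,128,.65,0,-.42))
from plant import bot
p,d=bot.capture('side');c=bot.camera_info('side');np.savez('side2.npz',p=p,d=d,**c)
cv2.imwrite('pics/s3.png',cv2.resize(p[180:370,130:380],None,fx=2,fy=2))
_,w=cloud('side2');W=(w-O)@A
m=(abs(W[...,1])<50)&(W[...,0]>-90)&(W[...,0]<60)&(W[...,2]>139);Q=W[m]
s=np.polyfit(Q[:,0],Q[:,2],1);print(len(Q),'slope angle',np.arctan(-s[0]),'z at -50',np.polyval(s,-50))"
```

```text
t 4.125 tip [-150.5   -2.8  149.6] F [ 0.1  1.2 -0.6] q [-0.8   0.15  2.14  0.61  0.63 -2.91]
(-150, 150, 0.45) [-0.007  0.027 -0.002] [-0.003  0.002  0.   ]
(-130, 135, 0.65, 0, -0.42) [-0.083  0.089  0.231] [ 0.278 -0.248  0.457]
(-55, 128, 0.65, 0, -0.42) [-0.727  0.09   0.621] [ 0.278 -0.248  0.457]
4730 slope angle 0.18641658779225828 z at -50 176.00423269300586
```

View pics/s3.png

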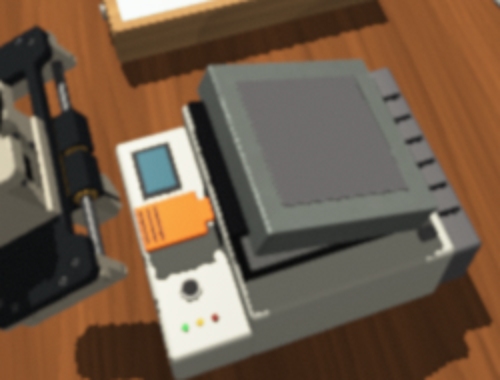

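The tab is back up and the lid rests ajar, untouched. Next I line up in front of the lip and below it.

```bash
python3 -c "
from h import *
cmd((-125,132,.5,0,-.45))"
```

```text
t 4.175 tip [-150.6   -2.5  149. ] F [0.1 0.2 1.2] q [-0.8   0.16  2.14  0.61  0.63 -2.91]
(-125, 132, 0.5, 0, -0.45) [-0.155  0.077  0.27 ] [ 0.261 -0.061  0.51 ]
```

Emit:
step_arm:
  targets: [0,-0.08,0.04,0.1,0.13,-0.03,0.25,0,-0.155,0.077,0.2,0.261,-0.061,0.51,0,-0.155,0.077,0.27,0.261,-0.061,0.51,0,-0.155,0.077,0.27,0.261,-0.061,0.51]

```text
time: 4.68
tool_pos: [436.9, -161.6, 152.4]
tcp_rot: [3.141, 0.496, 2.782]
contact_force: [0.0, -0.2, 0.1]
grip_width: 0.4
finger_force: 0.0
```

```bash
cat >>h.py <<'E'
def lip(th,t,s,yaw=-.45,y=0):
    L=np.array([80-164*np.cos(th),103+164*np.sin(th)])
    x,z=L-9.5*np.array([np.cos(t),np.sin(t)])+s*np.array([np.sin(t),-np.cos(t)])
    return (round(x,1),round(z,1),t,y,yaw)
E
python3 -c "
from h import *
cmd((-100,128,.5,0,-.45),lip(.3,.5,20),lip(.45,.5,20),lip(.6,.5,18),lip(.75,.5,16))"
```

```text
t 4.675 tip [-125.3    1.6  130.4] F [ 0.  -0.2  0.1] q [-0.59  0.19  2.21  0.4   0.28 -2.16]
(-100, 128, 0.5, 0, -0.45) [-0.194  0.095  0.134] [ 0.003 -0.005  0.004]
(np.float64(-75.4), np.float64(129.4), 0.5, 0, -0.45) [-0.396  0.201  0.227] [ 0.003 -0.005  0.004]
(np.float64(-66.4), np.float64(152.2), 0.5, 0, -0.45) [-0.576  0.24   0.065] [ 0.003 -0.005  0.004]
(np.float64(-55.1), np.float64(175.3), 0.5, 0, -0.45) [-0.776  0.289 -0.09 ] [ 0.003 -0.005  0.004]
(np.float64(-40.7), np.float64(196.2), 0.5, 0, -0.45) [-0.989  0.352 -0.211] [ 0.003 -0.005  0.004]
```

```bash
python3 -c "
from h import *
Y=-.5
cmd((-100,130,.42,0,Y),lip(.3,.42,20,Y),lip(.45,.42,20,Y),lip(.6,.42,18,Y))"
```

```text
t 4.675 tip [-125.3    1.6  130.4] F [ 0.  -0.2  0.1] q [-0.59  0.19  2.21  0.4   0.28 -2.16]
(-100, 130, 0.42, 0, -0.5) [-0.224  0.1    0.117] [0.031 0.097 0.061]
(np.float64(-77.2), np.float64(129.3), 0.42, 0, -0.5) [-0.401  0.199  0.221] [0.031 0.097 0.061]
(np.float64(-68.2), np.float64(152.2), 0.42, 0, -0.5) [-0.582  0.238  0.058] [0.031 0.097 0.061]
(np.float64(-56.7), np.float64(175.3), 0.42, 0, -0.5) [-0.783  0.287 -0.096] [0.031 0.097 0.061]
```

Emit:
step_arm:
  targets: [0,-0.12,0.05,0.06,0.03,0.1,0.06,0,-0.22,0.1,0.12,0.03,0.1,0.06,0,-0.32,0.15,0.17,0.03,0.1,0.06,0,-0.4,0.2,0.22,0.03,0.1,0.06,0,-0.46,0.21,0.17,0.03,0.1,0.06,0,-0.52,0.225,0.11,0.03,0.1,0.06,0,-0.58,0.24,0.06,0.03,0.1,0.06,0,-0.58,0.24,0.06,0.03,0.1,0.06]

```text
time: 5.68
tool_pos: [496.3, -160.2, 177.7]
tcp_rot: [-3.141, 0.424, 2.726]
contact_force: [-1.3, 0.1, 0.0]
grip_width: 0.7
finger_force: 0.7
```

```bash
python3 -c "
from h import *
Y=-.5
cmd(lip(.6,.42,18,Y),lip(.75,.42,16,Y),lip(.9,.45,16,Y),lip(1.05,.5,15,Y))
from plant import bot
p,d=bot.capture('side')
cv2.imwrite('pics/s4.png',cv2.resize(p[150:370,130:400],None,fx=2,fy=2))"
```

```text
t 5.675 tip [-67.7  -2.  154.9] F [-1.3  0.1  0. ] q [-0.47  0.25  1.98  0.05  0.49 -1.67]
(np.float64(-56.7), np.float64(175.3), 0.42, 0, -0.5) [-0.164  0.07  -0.15 ] [-0.002  0.004 -0.003]
(np.float64(-42.1), np.float64(196.3), 0.42, 0, -0.5) [-0.367  0.14  -0.289] [-0.002  0.004 -0.003]
(np.float64(-23.5), np.float64(212.9), 0.45, 0, -0.5) [-0.576  0.23  -0.373] [-0.002 -0.034 -0.003]
(np.float64(-2.7), np.float64(227.5), 0.5, 0, -0.5) [-0.79   0.33  -0.431] [-0.002 -0.097 -0.003]
```

View pics/s4.png

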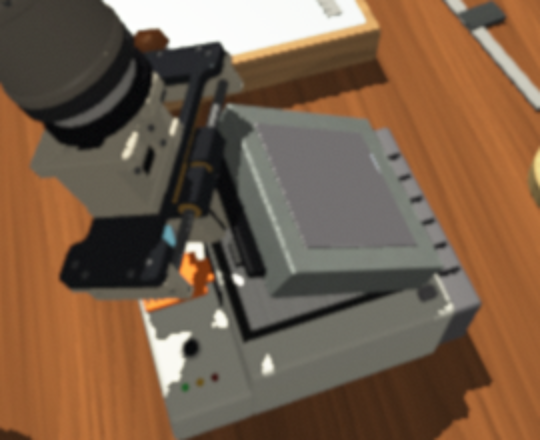

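The fingers are under the lip at about (240,260), and the gripper body stands clear above the lid. I continue along the arc.

Emit:
step_arm:
  targets: [0,-0.08,0.035,-0.08,0,0,0,0,-0.16,0.07,-0.15,0,0,0,0,-0.23,0.09,-0.2,0,0,0,0,-0.3,0.115,-0.245,0,0,0,0,-0.37,0.14,-0.29,0,0,0,0,-0.44,0.17,-0.32,0,0,0,0,-0.51,0.2,-0.345,0,-0.02,0,0,-0.58,0.23,-0.37,0,-0.03,0]

```text
time: 6.72
tool_pos: [539.9, -154.2, 234.3]
tcp_rot: [-3.141, 0.445, 2.726]
contact_force: [0.1, -0.3, -0.2]
grip_width: 0.3
finger_force: 0.4
```

```bash
python3 -c "
from h import *
Y=-.5
cmd(lip(.9,.45,16,Y),lip(1.05,.48,15,Y),lip(1.2,.5,14,Y),lip(1.35,.5,12,Y))
from plant import bot
p,d=bot.capture('side')
cv2.imwrite('pics/s5.png',cv2.resize(p[120:370,130:400],None,fx=2,fy=2))"
```

```text
t 6.725 tip [-23.3  -0.  211.7] F [ 0.1 -0.3 -0.2] q [-0.41  0.23  1.82 -0.    0.64 -1.57]
(np.float64(-23.5), np.float64(212.9), 0.45, 0, -0.5) [-0.002 -0.001 -0.011] [-0.002 -0.006 -0.003]
(np.float64(-3.1), np.float64(227.6), 0.48, 0, -0.5) [-0.219  0.097 -0.067] [-0.002 -0.044 -0.003]
(np.float64(18.9), np.float64(239.0), 0.5, 0, -0.5) [-0.437  0.203 -0.086] [-0.002 -0.07  -0.003]
(np.float64(41.5), np.float64(247.9), 0.5, 0, -0.5) [-0.654  0.312 -0.081] [-0.002 -0.07  -0.003]
```

View pics/s5.png

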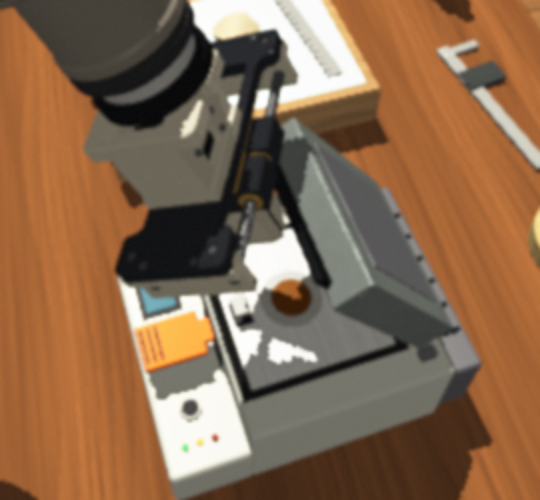

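The lid is at about 0.9 rad, its lip (about 290,220) riding on the fingers. I keep going.

Emit:
step_arm:
  targets: [0,-0.07,0.03,-0.02,0,-0.01,0,0,-0.145,0.065,-0.045,0,-0.03,0,0,-0.22,0.1,-0.067,0,-0.04,0,0,-0.29,0.13,-0.075,0,-0.05,0,0,-0.365,0.165,-0.08,0,-0.06,0,0,-0.44,0.2,-0.086,0,-0.07,0,0,-0.51,0.235,-0.085,0,-0.07,0,0,-0.58,0.275,-0.083,0,-0.07,0,0,-0.65,0.31,-0.08,0,-0.07,0,0,-0.65,0.31,-0.08,0,-0.07,0]

```text
time: 8.02
tool_pos: [603.4, -148.2, 269.6]
tcp_rot: [-3.141, 0.501, 2.726]
contact_force: [-0.5, 0.0, -0.7]
grip_width: 0.3
finger_force: 0.0
```

```bash
python3 -c "
from h import *
Y=-.5
cmd(lip(1.35,.5,12,Y),lip(1.5,.5,12,Y),lip(1.6,.5,12,Y),lip(1.7,.5,12,Y))
from plant import bot
p,d=bot.capture('side')
cv2.imwrite('pics/s6.png',cv2.resize(p[120:370,130:400],None,fx=2,fy=2))"
```

```text
t 8.025 tip [ 4.150e+01 -2.000e-01  2.477e+02] F [-0.5  0.  -0.7] q [-0.35  0.28  1.66 -0.05  0.7  -1.47]
(np.float64(41.5), np.float64(247.9), 0.5, 0, -0.5) [-0.     0.001 -0.002] [-0.002  0.001 -0.003]
(np.float64(65.8), np.float64(251.5), 0.5, 0, -0.5) [-0.204  0.118  0.069] [-0.002  0.001 -0.003]
(np.float64(82.2), np.float64(251.8), 0.5, 0, -0.5) [-0.332  0.197  0.135] [-0.002  0.001 -0.003]
(np.float64(98.5), np.float64(250.5), 0.5, 0, -0.5) [-0.451  0.276  0.215] [-0.002  0.001 -0.003]
```

View pics/s6.png

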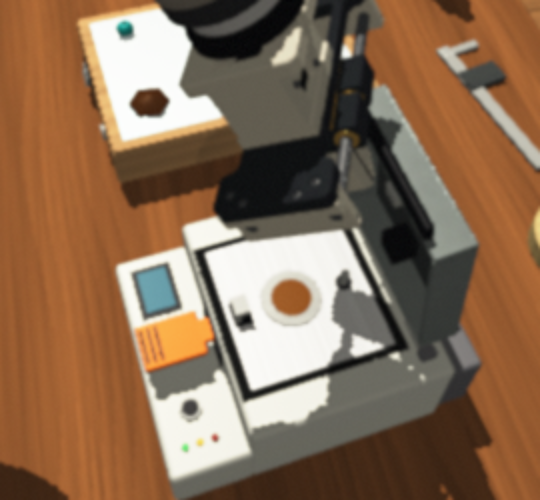

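The lid is nearly upright, with its lip at about (400,170). I push it slowly past upright.

Emit:
step_arm:
  targets: [0,-0.07,0.04,0.023,0,0,0,0,-0.14,0.08,0.046,0,0,0,0,-0.2,0.12,0.07,0,0,0,0,-0.27,0.16,0.1,0,0,0,0,-0.33,0.2,0.135,0,0,0,0,-0.39,0.235,0.175,0,0,0,0,-0.45,0.275,0.215,0,0,0,0,-0.45,0.275,0.215,0,0,0]

```text
time: 9.07
tool_pos: [659.8, -143.1, 271.7]
tcp_rot: [-3.141, 0.5, 2.726]
contact_force: [0.2, -0.1, 0.3]
grip_width: 0.6
finger_force: 0.0
```

```bash
python3 -c "
from h import *
cmd((20,290,.5,0,-.5),(-40,290,.5,0,-.5))"
```

```text
t 9.075 tip [ 98.1   0.  249.8] F [ 0.2 -0.1  0.3] q [-0.3   0.38  1.51 -0.08  0.75 -1.41]
(20, 290, 0.5, 0, -0.5) [ 0.408 -0.377 -0.681] [-0.002 -0.    -0.003]
(-40, 290, 0.5, 0, -0.5) [ 0.87  -0.666 -0.933] [-0.002 -0.    -0.003]
```

Emit:
step_arm:
  targets: [0,0.25,-0.2,-0.26,0,0,0,0,0.55,-0.42,-0.6,0,0,0,0,0.87,-0.67,-0.93,0,0,0,0,0.87,-0.67,-0.93,0,0,0,0,0.87,-0.67,-0.93,0,0,0]

```text
time: 9.7
tool_pos: [522.0, -155.8, 312.4]
tcp_rot: [-3.142, 0.501, 2.725]
contact_force: [1.1, 0.3, 0.1]
grip_width: 0.2
finger_force: 0.0
```

```bash
python3 -c "
from h import *
cmd()
from plant import bot
p,d=bot.capture('side');c=bot.camera_info('side');np.savez('side3.npz',p=p,d=d,**c)
p2,d2=bot.capture('scene');np.savez('scene3.npz',p=p2,d=d2,**bot.camera_info('scene'))
cv2.imwrite('pics/f.png',np.hstack([cv2.resize(p[80:370,110:400],(390,390)),cv2.resize(p2[50:320,80:420],(400,390))]))
_,w=cloud('scene3');W=(w-O)@A
m=(abs(W[...,1])<60)&(W[...,0]>60)&(W[...,0]<190)&(W[...,2]>145);Q=W[m]
for a in range(150,290,20):
  q=Q[(Q[:,2]>a)&(Q[:,2]<a+20)];print(a,len(q),np.percentile(q[:,0],[5,50,95]).round(0) if len(q) else '')"
```

```text
t 9.7 tip [-40.3  -0.7 290.5] F [1.1 0.3 0.1] q [-0.44  0.1   1.77  0.01  0.77 -1.6 ]
150 353 [129. 132. 135.]
170 373 [135. 138. 140.]
190 413 [141. 144. 146.]
210 507 [147. 149. 151.]
230 1481 [129. 142. 153.]
250 520 [127. 131. 133.]
270 0
```

View pics/f.png

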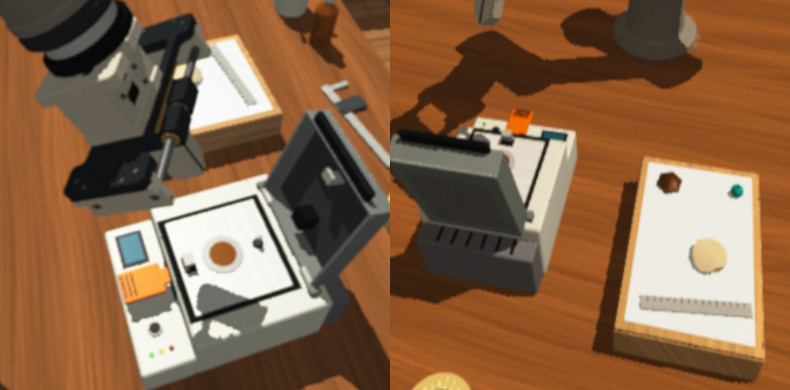

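The lid leans back at 1.85 rad (back face slope about 0.28 past upright). The tab is up, the objects on the light box lie as before, and the arm is clear.

```bash
python3 -c "
from plant import bot
print(bot.close_job())"
```

```text
the job is handed in; nothing more can be done
None
```

I opened the analyser lid onto its stop (measured at about 1.85 rad), the tab has sprung back, the light box objects look undisturbed, and I handed the job in at about 10 s; no verdict was returned.

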